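Lock a pulley on the clamping fixture with a C-washer

ROBOT

A 6-joint arm with a two-finger parallel gripper is mounted at the origin on the work surface. World frame = base frame: x ahead of the robot, y to its left, z up, the work surface at z = 0. Lengths are in mm, angles in rad, forces in N, time in s.
With the tool pointing down it reaches from about 400 to 925 mm from the base axis. Payload 12.5 kg.
Tool frame: the origin (TCP) lies at the very end of the fingers, on their centre line; the grasp point (between the pads) lies 19 mm behind it; z points along the fingers, y is the line along which they close (so a half turn about z gives the same grasp; the last joint's range is limited). The gripper opens to 95 mm and grips with 3 to 60 N. Pads are 20 mm wide; open, the fingers measure 119 mm over their backs; the gripper's body (75 mm by 180 mm) begins 59 mm behind the grasp point.
Start: joints at [-1.378, 0.491, 1.559, -0, 1.092, -0.106], TCP at [184.006, -597.318, 214.661] pointing down, gripper open.
Joint ranges: [-3.1, 3.1], [-0.84, 2.19], [0.05, 2.79], [-1.13, 4.28], [0.06, 2.93], [-2.69, 2.69]. Speed limits (rad/s): [2.22, 2.22, 2.79, 3.14, 3.14, 3.14].

INTERFACE

Orientations are given as [roll, pitch, yaw] about the fixed x, y, z axes, in that order (R = Rz(yaw) Ry(pitch) Rx(roll)).
In Python, from cell import state, imaging, env, spot_in, mark_of gives the robot as it stands. The module is installed in compiled form; this text tells all that it offers.
- The arm moves only by the tool step_arm, never from a script. Its argument "increments" is a list of rows, each an object with "slide": the shift along the tool's x, y, z in m, a list of three; "roll": the turn about the tool's z in rad. A call has 1 to 5 rows; each row is the pose to reach, as a shift and turn from the pose commanded when the call began, along the tool's axes at that moment; what a row does not reach only later rows make up. A row lasts 1/8 s, in which the tool goes at most 62.5 mm and 10.7 degrees, less where a joint would pass 70% of its speed; a pose out of reach is approached as far as the arm can. A call with a gripper value outside its range is refused whole. "fingers" is the opening, from 0 (shut) to 1 (fully open), set as the call begins (left out, the last holds). The fingers move at their own pace and stop on an object; the grip force is fixed at half the most. Time passes only in rows, so rows that repeat a pose let the fingers close. It gives the time, the measured TCP pose, the force, the opening and the grip force at its end, in the units of the state.
- state(): the state, without advancing time (a new reading comes with each control period).
- imaging.read_camera(name): name is "side" or "top" or "wrist"; returns a dict with "color" (420x560x3 uint8, red, green, blue), "z_map" (420x560 float32, mm along the optical axis (not along the pixel's ray), 0 where there is no reading), "intrinsics" (3x3 intrinsics, pixels), "camera_from_world" (4x4, takes a point from world to camera coordinates). Camera axes: x right, y up, looking along -z (the intrinsics and any distortion apply to the point x, -y, -z); pixel columns grow to the right and rows downward; lengths in mm; the calibration is good to about 2 mm. The wrist camera is an equidistant fisheye: a pixel r from the principal point sees the ray r / f radians off the axis. A picture is of the moment at which its call begins.
- env.job_done(): hands the job in; it is judged then, once.
Trained networks look in the newest picture that a camera, given by its name, has taken for a name from the list of things; names that differ only in an ending like _2 or _b are one class to them, and where a whole thing is asked for, a point or a joint stands for the part that bears it (a point fixed in the world has none). Each returns a list of dicts, best first, with "confidence" (0 to 1); they miss things now and then, are a little off and sometimes report something else, mostly with a low value. They report only what shows in the picture. A call takes as long as a camera call. They do not tell look-alikes from the thing itself.
- spot_in(camera, target): "bbox" ([left, top, right, bottom] in pixels, round what is visible of it).
- mark_of(camera, target): "uv" ([column, row] in pixels: a listed point, or the origin of a listed thing).
The state is a dict: "t": time; "joints": joint angles; "qvel": joint speeds; "tau": joint torques, N m; "eef_pos": TCP position; "tcp_rot": TCP orientation; "ft_force": force on the tool from outside, world axes, zero at the start; "moment": the same for the moment, N m; "opening": opening from 0.0 (shut) to 1.0 (fully open); "grip_force": force on a finger pad.
Only numpy, scipy, OpenCV 4.12 (cv2) and the standard library are available. Lean on these libraries where they do the work, as an engineer would, in place of code of your own. Each camera call takes 0.05 s, during which the arm holds its last target. There are 200 camera calls.

TASK

Drop the blue belt pulley over the nut and stud of the clamping fixture so that it sits flat down on its seat. Then slide the steel C-washer sideways through its gap onto the stud, between the pulley and the nut, until the stud is fully home in the washer's bore, and leave it lying flat on the pulley, let go. Leave the tins, the bottle and the spanner where they stand.

Things in the scene. Friction and masses are not known exactly. Their poses are not given: they have to be found in the camera images.
- seat (a point): On the axis of the clamping fixture's upright stud, at the height where the pulley's underside rests (22 mm above the bench). z up; the fixture's open front looks along -x. The seat is the flat top of a round pedestal 48 mm across; a chamfered spigot on it, 30 mm across and 8 mm high, enters the pulley's bore.
- nut (a point): Brass flange nut fixed on the fixture's stud (stud 12 mm in diameter): 26 mm across; this point is on the axis at its underside, 41 mm above the seat, which leaves 13 mm between the seated pulley's top and the nut. The stud's top is 18 mm above this point.
- fixture: The fixture, bolted down; origin on the stud's axis at bench level, axes as the seat. Dark base 12 mm thick, x -60 to +80, y -75 to +75 mm. Red-capped posts, 17 mm across, 69 mm high, at (x, y) = (-32, +-52), (+38, +-52) mm; green back plate 110 mm wide, 72 mm high, at x +70 to +80. Fingers fit round the pulley along the x or y line; the washer enters from -x.
- pulley_mid (a point): Loose blue belt pulley, a plain ring lying flat: outside diameter 64 mm, bore 34 mm through, 28 mm high; this point is its centre, half-way up (14 mm above its underside). z up along its bore. About 0.35 kg.
- bore (a point): Centre of the loose steel C-washer's bore, half-way through its 8 mm thickness (4 mm above its underside). z up; the gap opens along +x, the tail runs along -x. Outside about 54 mm across, bore 22 mm, gap 17 mm wide between prongs with rounded tips that reach x +26 mm.
- tab (a point): Grip point on the C-washer's red tab, 30 mm above the washer's underside and 62 mm behind the bore centre (along the washer's -x); same axes as the washer. The tab is 12 mm thick along y, 20 mm long along x and stands from 8 mm to 42 mm above the washer's underside: pinch it across y.
- grease_tin_mid (a point): Bystander: tin with a white lid and yellow label, 60 mm across, 60 mm high, upright and close beyond the pulley; point at its centre, half-way up.
- filter_can_mid (a point): Bystander: slim can with a white lid and orange label, 44 mm across, 62 mm high, upright and close beside the C-washer's tab; point at its centre, half-way up.
- spanner: Bystander: steel wrench 150 mm long lying in front of the fixture, along its own x; origin at its middle underneath.
- oil_bottle_mid (a point): Bystander: green bottle with a white cap and label, 64 mm across, 130 mm high, upright close behind the fixture's back plate; point at its centre, half-way up.
- pulley: The pulley again, origin under its centre.
- cwasher: The C-washer again (lies flat, about 0.15 kg), origin under its bore centre, axes as the bore. Its tail, 16 mm wide and 8 mm thick, reaches to x -72 mm and carries the upright red grip tab.
Not all that is in view belongs to the job. There is more than one size of the fixture; the job needs the largest.

How it is judged:
By the outcome, as a careful person would: the job done as asked, in the order asked, and still so for the second after the job is handed in, with the robot touching nothing.
It also fails if it takes over 58 s, if anything falls off the work surface, if the arm or the gripper's body presses on something with over 40 N, if the wrist force passes 120 N, or if a joint passes its speed limit or range.

## Working session

There is one attempt and no reset: what is moved stays moved. The work goes in short steps, Python scripts to look and compute and a tool call to move; the robot and the scene stay as the last step left them, time stands still between calls to the robot, and variables do not carry over. Pictures are saved under pics/ and viewed, at most 13 in all, crops included, and the job is handed in when it is done.

Besides the shell and the picture viewer there is one more tool, called after "Request:" by a JSON object that holds its "name" and its "arguments", one argument or row to a line. step_arm: Moves the arm, as the interface text tells. Its arguments: {"type":"object","properties":{"increments":{"type":"array"},"fingers":{"type":"number"}},"required":["increments"]}

```bash
mkdir -p pics
cat > h.py <<'E'
import numpy as np, cv2
from cell import state, imaging, env, spot_in, mark_of
def cam(n): return imaging.read_camera(n)
def world(d,uv,z=None,fish=False,depth=None):
    """pixel -> world, on plane z (world) or at depth"""
    K=d["intrinsics"];T=np.linalg.inv(d["camera_from_world"])
    x=(uv[0]-K[0,2])/K[0,0];y=(uv[1]-K[1,2])/K[1,1]
    if fish:
        r=np.hypot(x,y);s=np.sin(r)/r if r>1e-9 else 1
        ray=np.array([x*s,-y*s,-np.cos(r)])
    else: ray=np.array([x,-y,-1.])
    o=T[:3,3];v=T[:3,:3]@ray
    if z is not None: return o+v*(z-o[2])/v[2]
    return o+v*depth/(-ray[2])
def zat(d,uv,fish=False):
    u,v=int(round(uv[0])),int(round(uv[1]))
    p=d["z_map"][max(v-1,0):v+2,max(u-1,0):u+2]; p=p[p>0]
    return world(d,uv,fish=fish,depth=float(np.median(p))) if p.size else None
def save(d,n): cv2.imwrite("pics/"+n,d["color"][:,:,::-1])
E
python3 - <<'E'
from h import *
np.set_printoptions(precision=1,suppress=True)
Z=dict(seat=22,nut=63,fixture=0,pulley_mid=14,bore=4,tab=30,grease_tin_mid=30,filter_can_mid=31,spanner=0,oil_bottle_mid=65)
ims=[]
for c in("top","side"):
    d=cam(c);ims.append(d["color"]);print(c,np.linalg.inv(d["camera_from_world"])[:3,3],d["intrinsics"].ravel())
    for k,z in Z.items():
        for m in mark_of(c,k)[:4]: print(k,np.round(m["uv"],1),round(m["confidence"],2),world(d,m["uv"],z),zat(d,m["uv"]))
    save(d,c+"0.png")
E
```

```text
top [401.9  -6.8 928. ] [421.6   0.  285.1   0.  421.6 213.4   0.    0.    1. ]
seat [299.9 215. ] 0.96 [591.7 -39.7  22. ] [582.3 -38.1  67.1]
seat [190.2 216.4] 0.89 [595.  201.2  22. ] [586.6 192.2  61.3]
seat [382.6 149.5] 0.55 [ 738.5 -232.2   22. ] [ 738.4 -232.1   22.4]
nut [190.6 218. ] 0.85 [582.8 190.9  63. ] [583.5 191.7  59.8]
nut [296.9 210.8] 0.72 [592.3 -32.2  63. ] [588.7 -31.7  79.3]
nut [386.  137.5] 0.7 [ 750.7 -231.5   63. ] [ 752.5 -232.6   58.5]
fixture [299.6 219.3] 0.98 [586.5 -39.5   0. ] [580.7 -38.5  29.2]
fixture [193.3 219.7] 0.86 [591.9 199.2   0. ] [586.  192.7  28.9]
fixture [382.3 145.6] 0.76 [ 756.3 -237.7    0. ] [ 747.4 -231.9   23.3]
fixture [131.8 264.1] 0.65 [495.9 332.5   0. ] [491.8 317.6  40.6]
pulley_mid [436.7 256.1] 0.79 [ 494.6 -333.1   14. ] [ 496.1 -338.3   -0.3]
pulley_mid [431.8 254.3] 0.31 [ 498.8 -322.9   14. ] [ 500.2 -327.5    0.9]
bore [133.4 243.1] 0.93 [541.8 329.8   4. ] [542.6 331.7  -1.3]
tab [133.6 264.8] 0.77 [491.3 317.6  30. ] [490.5 314.8  37.7]
grease_tin_mid [425.4 211.3] 0.82 [ 591.  -312.7   30. ] [ 584.9 -302.8   5
[... 909 characters left out ...]
0.2 163.7] 0.57 [ 744.7 -233.7    0. ] [ 739.1 -219.6   10.6]
pulley_mid [329.9 155.2] 0.77 [ 494.7 -321.3   14. ] [ 492.8 -304.7   25.1]
pulley_mid [239.6 355. ] 0.6 [547.8 341.8  14. ] [551.2 334.8   0. ]
bore [241.4 351.7] 0.93 [549.1 329.9   4. ] [550.3 327.5  -0.7]
tab [276.3 346.1] 0.59 [486.7 317.8  30. ] [485.  323.6  40.6]
grease_tin_mid [297.  147.8] 0.6 [ 592.4 -312.2   30. ] [ 587.1 -287.    46.6]
filter_can_mid [271.  386.5] 0.81 [476.4 389.3  31. ] [472.1 402.8  61.5]
filter_can_mid [242.  356.2] 0.32 [538.9 351.4  31. ] [546.7 335.   -1.7]
spanner [347.3 247.9] 0.8 [397.   23.6   0. ] [396.9  28.7   5.4]
oil_bottle_mid [216.5 205.8] 0.65 [708.8  28.1  65. ] [696.2  53.3  89. ]
```

View pics/top0.png

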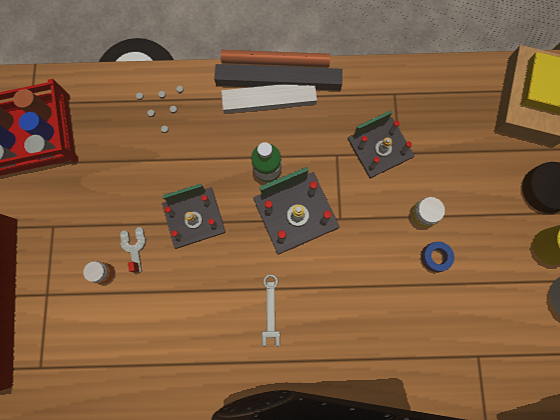

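View pics/side0.png

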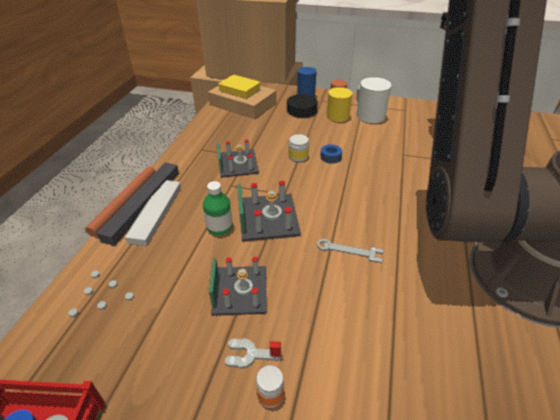

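The top view shows three fixtures, at about (297,213), (192,218) and (383,147). The middle one looks largest. The pulley is at (438,257), with a dark ring at (545,187) off to the side. The washer is at (133,245), with its gap facing up and the tab at (134,267). Next I'll measure the sizes and take a close crop.

```bash
cat >> h.py <<'E'
def blobs(d,lo,hi,box,minA=6):
    x0,y0,x1,y1=box
    h=cv2.cvtColor(d["color"],cv2.COLOR_RGB2HSV); m=cv2.inRange(h,lo,hi)
    k=np.zeros_like(m);k[y0:y1,x0:x1]=m[y0:y1,x0:x1]
    n,l,s,c=cv2.connectedComponentsWithStats(k)
    return [(c[i],s[i,4],s[i]) for i in range(1,n) if s[i,4]>=minA],k
RED=((0,150,80),(6,255,255))
E
python3 - <<'E'
from h import *
np.set_printoptions(precision=1,suppress=True)
d=cam("top")
for box in((250,175,340,250),(160,190,225,250),(345,115,415,175)):
    b,_=blobs(d,*RED,box,4); P=[world(d,c,69)for c,a,_ in b]
    print("caps",[ (np.round(c),a) for c,a,_ in b]); print(np.array(P))
    if len(P)==4:
        P=np.array(P)[:,:2]; print("dists",sorted(np.linalg.norm(P[i]-P[j]) for i in range(4) for j in range(i)))
b,k=blobs(d,(105,120,50),(125,255,255),(415,235,465,280),30)
for c,a,s in b: print("pulley",c,a,s, world(d,c,20))
ys,xs=np.nonzero(k); print(cv2.minEnclosingCircle(np.c_[xs,ys].astype(np.float32)))
b,_=blobs(d,*RED,(115,250,150,280),4)
for c,a,s in b: print("tab",c,a,world(d,c,38))
im=np.hstack([cv2.resize(d["color"][y:y+100,x:x+100],(400,400),interpolation=cv2.INTER_CUBIC) for x,y in((245,165),(85,200))])
cv2.imwrite("pics/crop.png",im[:,:,::-1])
E
```

```text
caps [(array([313., 185.]), np.int32(46)), (array([268., 204.]), np.int32(46)), (array([327., 214.]), np.int32(47)), (array([281., 234.]), np.int32(51))]
[[646.8 -67.8  69. ]
 [607.5  27.7  69. ]
 [582.5 -94.5  69. ]
 [543.1   1.5  69. ]]
dists [np.float64(69.50426396704307), np.float64(69.54441454059501), np.float64(103.26908091401187), np.float64(103.78860414655843), np.float64(124.6428337888751), np.float64(124.77074235948977)]
caps [(array([204., 198.]), np.int32(28)), (array([167., 209.]), np.int32(29)), (array([211., 221.]), np.int32(29)), (array([174., 233.]), np.int32(29))]
[[624.8 162.7  69. ]
 [601.9 238.7  69. ]
 [573.2 147.6  69. ]
 [550.6 223.4  69. ]]
dists [np.float64(53.54275705899239), np.float64(53.82021466114464), np.float64(79.14580764440359), np.float64(79.35292862100025), np.float64(95.5281283697341), np.float64(95.909570883283)]
caps [(array([396., 123.]), np.int32(25)), (array([364., 138.]), np.int32(24)), (array([408., 144.]), np.int32(26)), (array([376., 159.]), np.int32(25))]
[[ 781.3 -255.1   69. ]
 [ 748.  -182.5   69. ]
 [ 732.7 -276.9   69. ]
 [ 699.5 -205.    69. ]]
dists [np.float64(53.24498703769367), np.float64(53.44619860085279), np.float64(79.26607643860387), np.float64(79.83624763400051), np.float64(95.64704263660272), np.float64(95.91527018028403)]
pulley [438.7 255.9] 435 [425 242  29  29 435] [ 494.2 -335.4   20. ]
((439.1107482910156, 255.64764404296875), 15.024986267089844)
tab [130.9 266.2] 53 [487.6 320.2  38. ]
```

View pics/crop.png

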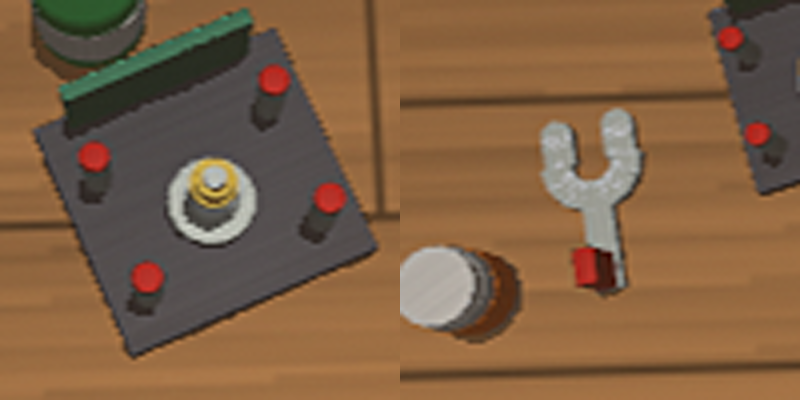

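The middle fixture has caps spaced 104 × 70 mm, which matches the largest size. The other two measure 79 × 53. The crop shows its stud and nut at top pixel (298,211), and the washer with its gap up and red tab at (132,267). The slim can is just left of the tab. Fixture yaw is about 0.39 rad, with the stud near (592,-34).

```bash
cat >> h.py <<'E'
from scipy.spatial.transform import Rotation as Rt
def plan(p,yyaw=None):
    """slide (m) in tool axes + roll so tool y lies along world angle yyaw (mod pi)"""
    s=state();R=Rt.from_euler("xyz",s["tcp_rot"]).as_matrix()
    sl=R.T@(np.array(p)-s["eef_pos"])/1000
    a=np.arctan2(R[1,1],R[0,1]); roll=0
    if yyaw is not None: roll=-((yyaw-a+np.pi/2)%np.pi-np.pi/2)  # tool z is down
    print("t",round(s["t"],2),"pos",np.round(s["eef_pos"],1),"rot",np.round(s["tcp_rot"],3),"yang",round(a,3),"j6",np.round(s["joints"][5],2),"F",np.round(s["ft_force"],1),"open",round(s["opening"],3))
    print("slide",np.round(sl,4),"roll",round(roll,4))
E
python3 - <<'E'
from h import *
plan([494,-335,150],.39+np.pi/2)
E
```

```text
t 1.15 pos [ 184.  -597.3  214.7] rot [3.142 0.    0.299] yang -1.272 j6 -0.11 F [-0.2 -0.3 -0.9] open 1.005
slide [ 0.3735 -0.1594  0.0646] roll -0.0912
```

Request:
{"name": "step_arm", "arguments": {
  "increments": [
    {"slide":[0.37,-0.16,0.02],"roll":-0.09},
    {"slide":[0.37,-0.16,0.02],"roll":-0.09},
    {"slide":[0.37,-0.16,0.02],"roll":-0.09},
    {"slide":[0.37,-0.16,0.02],"roll":-0.09},
    {"slide":[0.37,-0.16,0.06],"roll":-0.09}
  ],
  "fingers": 1
}}

```text
t: 1.78
eef_pos: [421.0, -395.3, 184.5]
tcp_rot: [3.139, -0.001, 0.389]
ft_force: [1.0, -1.2, -0.1]
opening: 0.999
grip_force: 0.0
```

Run:
```python
from h import *
plan([494,-335,150],.39+np.pi/2)
```

```text
t 1.77 pos [ 421.  -395.3  184.5] rot [ 3.139e+00 -1.000e-03  3.890e-01] yang -1.182 j6 0.31 F [ 1.  -1.2 -0.1] open 0.999
slide [ 0.0904 -0.0282  0.0345] roll -0.0012
```

Request:
{"name": "step_arm", "arguments": {
  "increments": [
    {"slide":[0.09,-0.028,0.034]},
    {"slide":[0.09,-0.028,0.034]},
    {"slide":[0.09,-0.028,0.034]}
  ]
}}

```text
invalid input at $.increments[0]: expected keys slide, roll
```

Run:
```python
from h import *
np.set_printoptions(precision=1,suppress=True)
d=cam("wrist");save(d,"w1.png")
for m in mark_of("wrist","pulley_mid")[:2]: print(m,world(d,m["uv"],14,True))
h=cv2.cvtColor(d["color"],cv2.COLOR_RGB2HSV);m=cv2.inRange(h,(105,120,40),(125,255,255))
ys,xs=np.nonzero((m>0)&(d["z_map"]>0))
P=np.array([world(d,(x,y),fish=True,depth=d["z_map"][y,x]) for x,y in zip(xs,ys)])
P=P[np.hypot(P[:,0]-494,P[:,1]+335)<60]
t=P[abs(P[:,2]-28)<4];print(len(P),len(t),np.median(t[:,2]),t.min(0),t.max(0),(t.min(0)+t.max(0))/2)
print(d["intrinsics"])
plan([494,-335,4],.39+np.pi/2)
```

```text
{'uv': [247.9, 112.3], 'confidence': 0.67} [ 487.2 -332.    14. ]
{'uv': [250.7, 107.6], 'confidence': 0.46} [ 492.9 -332.9   14. ]
2095 2041 27.033287355931805 [ 461.4 -364.7   24.1] [ 522.6 -303.4   29.6] [ 492.  -334.1   26.8]
[[325.2   0.  280.1]
 [  0.  325.2 211.6]
 [  0.    0.    1. ]]
t 1.88 pos [ 422.1 -392.3  182.3] rot [-3.1  0.   0.4] yang -1.177 j6 0.31 F [-0.9  0.3  0.1] open 1.002
slide [ 0.1 -0.   0.2] roll 0.0036
```

View pics/w1.png

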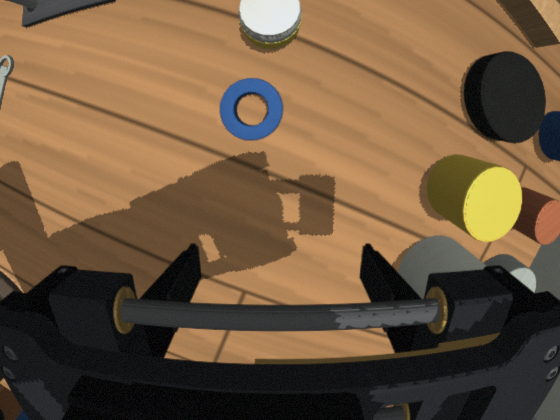

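The wrist view shows the pulley ring centred at (251,109), with the grease tin beyond it at (270,15). The pulley centre is near (492.5,-334).

Request:
{"name": "step_arm", "arguments": {
  "increments": [
    {"slide":[0.087,-0.026,0.03],"roll":0},
    {"slide":[0.087,-0.026,0.03],"roll":0},
    {"slide":[0.087,-0.026,0.08],"roll":0},
    {"slide":[0.087,-0.026,0.12],"roll":0},
    {"slide":[0.087,-0.026,0.12],"roll":0}
  ]
}}

```text
t: 2.5
eef_pos: [488.7, -338.9, 61.7]
tcp_rot: [-3.137, 0.002, 0.388]
ft_force: [0.4, -0.8, 0.6]
opening: 1.0
grip_force: 0.0
```

Run:
```python
from h import *
plan([492.5,-334,4],.39+np.pi/2)
```

```text
t 2.5 pos [ 488.7 -338.9   61.7] rot [-3.137e+00  2.000e-03  3.880e-01] yang -1.182 j6 0.47 F [ 0.4 -0.8  0.6] open 1.0
slide [ 0.0055 -0.0029  0.0577] roll -0.0015
```

Request:
{"name": "step_arm", "arguments": {
  "increments": [
    {"slide":[0.005,-0.003,0.02],"roll":0},
    {"slide":[0.005,-0.003,0.045],"roll":0},
    {"slide":[0.005,-0.003,0.057],"roll":0},
    {"slide":[0.005,-0.003,0.057],"roll":0}
  ]
}}

```text
t: 3.0
eef_pos: [493.5, -335.1, 7.3]
tcp_rot: [3.141, -0.0, 0.388]
ft_force: [0.1, -0.4, 0.3]
opening: 1.0
grip_force: 0.0
```

Request:
{"name": "step_arm", "arguments": {
  "increments": [
    {"slide":[0,0,0],"roll":0},
    {"slide":[0,0,0],"roll":0},
    {"slide":[0,0,0],"roll":0},
    {"slide":[0,0,0],"roll":0},
    {"slide":[0,0,0],"roll":0}
  ],
  "fingers": 0
}}

```text
t: 3.62
eef_pos: [493.4, -334.7, 7.0]
tcp_rot: [3.141, -0.0, 0.389]
ft_force: [-0.8, 1.4, 4.6]
opening: 0.663
grip_force: 30.0
```

Request:
{"name": "step_arm", "arguments": {
  "increments": [
    {"slide":[0,0,-0.06],"roll":0},
    {"slide":[0,0,-0.12],"roll":0},
    {"slide":[0.02,-0.03,-0.15],"roll":0},
    {"slide":[0.05,-0.07,-0.15],"roll":0},
    {"slide":[0.085,-0.11,-0.15],"roll":0}
  ]
}}

```text
t: 4.25
eef_pos: [530.2, -199.4, 156.8]
tcp_rot: [3.142, 0.0, 0.388]
ft_force: [0.6, 0.3, -4.9]
opening: 0.662
grip_force: 30.0
```

Request:
{"name": "step_arm", "arguments": {
  "increments": [
    {"slide":[0.03,-0.035,0],"roll":0},
    {"slide":[0.06,-0.07,0],"roll":0},
    {"slide":[0.08,-0.095,0],"roll":0},
    {"slide":[0.08,-0.095,0],"roll":0}
  ]
}}

```text
t: 4.75
eef_pos: [568.4, -80.5, 156.2]
tcp_rot: [-3.141, 0.001, 0.392]
ft_force: [0.0, -0.3, -4.6]
opening: 0.663
grip_force: 30.0
```

```bash
cat >> h.py <<'E'
def caps():
    d=cam("wrist");b,k=blobs(d,*RED,(0,0,560,420),30)
    out=[]
    for c,a,s in b:
        p=world(d,c,69,True); q=zat(d,c,True)
        out.append(p); print("cap",np.round(c),a,np.round(p,1),None if q is None else np.round(q,1))
    return d,np.array(out)
E
python3 - <<'E'
from h import *
np.set_printoptions(precision=1,suppress=True)
d,P=caps();save(d,"w2.png")
for t,z in(("nut",63),("seat",22),("pulley_mid",0)):
    for m in mark_of("wrist",t)[:2]: print(t,m["uv"],m["confidence"],world(d,m["uv"],z,True))
plan([592,-34,140],.39+np.pi/2)
E
```

```text
cap [68. 61.] 109 [628.9 152.   69. ] [627.9 164.3  53.2]
cap [13. 69.] 79 [606.8 224.6  69. ] [604.5 241.6  53.1]
cap [464.  74.] 125 [ 746.  -177.1   69. ] [ 752.6 -185.3   52.7]
cap [526.  84.] 88 [ 777.8 -246.    69. ] [ 786.5 -258.7   52.5]
cap [ 64. 116.] 109 [579.9 137.3  69. ] [576.  148.7  53.3]
cap [ 11. 119.] 79 [557.9 210.   69. ] [552.5 226.4  52.8]
cap [304. 122.] 321 [645.9 -68.2  69. ] [645.9 -68.3  67.9]
cap [177. 124.] 300 [607.1  26.6  69. ] [607.   26.8  68.2]
cap [464. 132.] 123 [ 699.7 -198.6   69. ] [ 703.2 -207.9   53. ]
cap [525. 136.] 91 [ 731.6 -267.4   69. ] [ 737.  -280.9   53.1]
cap [181. 207.] 262 [543.2   0.4  69. ] [542.8   0.6  68.1]
cap [304. 205.] 222 [583.8 -94.4  69. ] [583.5 -94.6  67.9]
nut [37.8, 95.6] 0.89 [588.3 182.8  63. ]
nut [497.3, 109.7] 0.89 [ 738.2 -227.7   63. ]
seat [247.8, 161.7] 0.94 [591.8 -37.1  22. ]
seat [477.4, 110.2] 0.89 [ 738.8 -231.6   22. ]
pulley_mid [276.7, 268.5] 0.66 [ 489.  -108.4    0. ]
t 4.95 pos [568.  -83.2 156.5] rot [-3.1  0.   0.4] yang -1.183 j6 0.92 F [ 0.1 -0.5 -4. ] open 0.662
slide [ 0. -0.  0.] roll -0.002
```

View pics/w2.png

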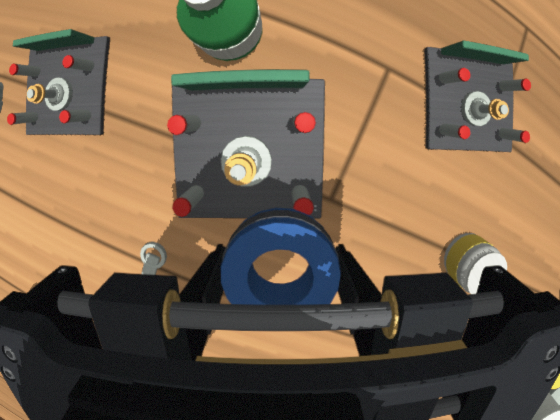

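The wrist view shows the pulley in hand at (280,262), tipped in view only by perspective. The target fixture's caps are at (177,124), (304,122), (181,207) and (304,205), with the nut at (240,165). The stud is near (592.2,-34.8). Now I'll check where the pulley's centre sits relative to the TCP.

Run:
```python
from h import *
np.set_printoptions(precision=1,suppress=True)
d=cam("wrist");s=state();R=Rt.from_euler("xyz",s["tcp_rot"]).as_matrix()
h=cv2.cvtColor(d["color"],cv2.COLOR_RGB2HSV);m=cv2.inRange(h,(100,90,20),(130,255,255))
m[:205]=0;m[310:]=0;m[:,:215]=0;m[:,345:]=0
ys,xs=np.nonzero((m>0)&(d["z_map"]>0))
P=np.array([R.T@(world(d,(x,y),fish=True,depth=d["z_map"][y,x])-s["eef_pos"]) for x,y in zip(xs,ys)])
print(np.percentile(P[:,2],[1,10,50,90,99]))
zt=np.percentile(P[:,2],30)
t=P[abs(P[:,2]-zt)<2.5];print(len(t),zt,np.percentile(t,[.3,99.7],axis=0))
# fit annulus: choose centre that best keeps points in 17..32
from scipy.optimize import minimize
f=lambda c:(lambda r:np.sum(np.maximum(r-32,0)**2+np.maximum(17-r,0)**2))(np.hypot(t[:,0]-c[0],t[:,1]-c[1]))
print(minimize(f,[0,0],method="Nelder-Mead").x, f([0,0])/len(t))
plan([592.2,-34.8,125],.39+np.pi/2)
```

```text
[-21.5 -20.6 -19.6  -7.5   4.1]
5545 -20.04635166318586 [[-16.8 -32.1 -21.5]
 [ 30.5  30.8 -17.6]]
[-0.5 -0.7] 0.004186682872530738
t 5.0 pos [568.1 -83.3 156.5] rot [-3.1  0.   0.4] yang -1.183 j6 0.92 F [ 0.6  0.1 -3.1] open 0.662
slide [ 0. -0.  0.] roll -0.0024
```

Request:
{"name": "step_arm", "arguments": {
  "increments": [
    {"slide":[0.02,-0.018,0],"roll":0},
    {"slide":[0.041,-0.035,0.02],"roll":0},
    {"slide":[0.041,-0.035,0.04],"roll":0},
    {"slide":[0.041,-0.035,0.04],"roll":0}
  ]
}}

```text
t: 5.5
eef_pos: [592.3, -35.0, 115.5]
tcp_rot: [-3.14, 0.002, 0.388]
ft_force: [-0.1, -0.7, -2.8]
opening: 0.66
grip_force: 30.0
```

Run:
```python
from h import *
plan([592.2,-34.8,30],.39+np.pi/2)
d,P=caps();save(d,"w3.png")
```

```text
t 5.5 pos [592.3 -35.  115.5] rot [-3.14e+00  2.00e-03  3.88e-01] yang -1.183 j6 1.01 F [-0.1 -0.7 -2.8] open 0.66
slide [ 0.0002 -0.0001  0.0855] roll -0.0019
cap [70. 96.] 153 [630.9 153.   69. ] [628.  164.9  52.6]
cap [  7. 101.] 107 [609.2 224.7  69. ] [604.8 242.1  52.6]
cap [516. 121.] 134 [ 746.7 -172.2   69. ] [ 752.8 -185.1   52.4]
cap [  8. 159.] 104 [561.  210.1  69. ] [553.4 225.3  53.6]
cap [ 69. 161.] 151 [582.6 138.5  69. ] [576.2 149.1  52.9]
cap [206. 181.] 421 [607.7  27.2  69. ] [607.4  27.3  68.2]
cap [355. 181.] 418 [646.3 -67.5  69. ] [646.3 -67.7  68.3]
cap [512. 183.] 126 [ 701.  -193.3   69. ] [ 703.5 -207.4   53. ]
```

View pics/w3.png

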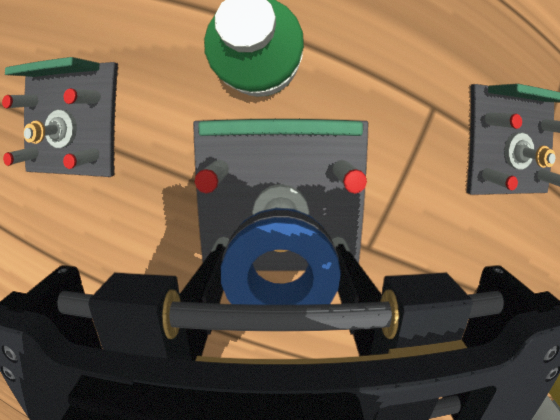

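The wrist view shows the pulley over the stud, with the back caps at (206,181) and (355,181). The stud computes to (591.9,-34.7) and the TCP is at (592.3,-35.0), so it's aligned and I'll descend.

Request:
{"name": "step_arm", "arguments": {
  "increments": [
    {"slide":[0,0,0.015],"roll":0},
    {"slide":[0,0,0.03],"roll":0},
    {"slide":[0,0,0.045],"roll":0},
    {"slide":[0,0,0.06],"roll":0},
    {"slide":[0,0,0.07],"roll":0}
  ]
}}

```text
t: 6.18
eef_pos: [592.8, -34.4, 45.5]
tcp_rot: [-3.141, 0.001, 0.389]
ft_force: [1.4, 0.2, -3.0]
opening: 0.663
grip_force: 30.0
```

Request:
{"name": "step_arm", "arguments": {
  "increments": [
    {"slide":[0,0,0.004],"roll":0},
    {"slide":[0,0,0.008],"roll":0},
    {"slide":[0,0,0.012],"roll":0},
    {"slide":[0,0,0.015],"roll":0}
  ]
}}

```text
t: 6.68
eef_pos: [593.1, -34.5, 31.7]
tcp_rot: [3.141, -0.0, 0.389]
ft_force: [1.3, -0.4, -3.5]
opening: 0.664
grip_force: 30.0
```

Request:
{"name": "step_arm", "arguments": {
  "increments": [
    {"slide":[0,0,0.001],"roll":0},
    {"slide":[0,0,0.002],"roll":0},
    {"slide":[0,0,0.003],"roll":0}
  ]
}}

```text
t: 7.05
eef_pos: [593.1, -34.5, 29.0]
tcp_rot: [3.141, -0.0, 0.389]
ft_force: [-3.4, 0.0, 9.9]
opening: 0.659
grip_force: 30.0
```

Request:
{"name": "step_arm", "arguments": {
  "increments": [
    {"slide":[0,0,0],"roll":0},
    {"slide":[0,0,0],"roll":0},
    {"slide":[0,0,0],"roll":0},
    {"slide":[0,0,0],"roll":0}
  ],
  "fingers": 1
}}

```text
t: 7.55
eef_pos: [593.1, -34.5, 28.7]
tcp_rot: [3.141, -0.0, 0.389]
ft_force: [-0.1, -0.6, 0.9]
opening: 0.988
grip_force: 0.0
```

Request:
{"name": "step_arm", "arguments": {
  "increments": [
    {"slide":[0,0,-0.03],"roll":0},
    {"slide":[0,0,-0.08],"roll":0},
    {"slide":[0,0,-0.13],"roll":0},
    {"slide":[-0.03,-0.04,-0.16],"roll":0},
    {"slide":[-0.06,-0.08,-0.16],"roll":0}
  ]
}}

```text
t: 8.18
eef_pos: [506.9, 17.2, 190.7]
tcp_rot: [3.14, -0.004, 0.388]
ft_force: [-0.1, 0.5, 0.2]
opening: 1.002
grip_force: 0.0
```

Run:
```python
from h import *
np.set_printoptions(precision=1,suppress=True)
d=cam("wrist");save(d,"w4.png")
h=cv2.cvtColor(d["color"],cv2.COLOR_RGB2HSV);m=cv2.inRange(h,(100,90,20),(130,255,255))
ys,xs=np.nonzero((m>0)&(d["z_map"]>0))
P=np.array([world(d,(x,y),fish=True,depth=d["z_map"][y,x]) for x,y in zip(xs,ys)])
P=P[np.hypot(P[:,0]-592,P[:,1]+35)<45]
zt=np.percentile(P[:,2],70);t=P[abs(P[:,2]-zt)<3];print("pulley top",zt,t.min(0),t.max(0),np.c_[t,t[:,0]**0][:, [0,1,3]].shape)
A=np.c_[t[:,:2],np.ones(len(t))];print("tilt",np.linalg.lstsq(A,t[:,2],rcond=None)[0]*1000)
# washer from the top camera
d=cam("top")
for k,z in(("bore",4),("tab",30),("cwasher",0),("filter_can_mid",31)):
    for m in mark_of("top",k)[:1]: print(k,m["uv"],m["confidence"],world(d,m["uv"],z))
g=cv2.cvtColor(d["color"],cv2.COLOR_RGB2HSV)
mk=cv2.inRange(g,(0,0,110),(180,70,255))[220:280,112:155]
ys,xs=np.nonzero(mk);Q=np.array([world(d,(x+112,y+220),8)[:2] for x,y in zip(xs,ys)])
c,(w,hh),a=cv2.minAreaRect(Q.astype(np.float32));print("rect",c,w,hh,a,len(Q))
b,_=blobs(d,*RED,(115,250,150,280),4)
for c,a,s in b: print("tab top-ish",world(d,c,42),zat(d,c))
plan([488,319,150],.2+np.pi/2)
```

```text
pulley top 49.33096989925972 [560.4 -65.7  46.4] [623.   -2.6  51.4] (2130, 3)
tilt [    1.4    -1.5 48052.7]
bore [130.9, 241.4] 0.62 [545.8 335.5   4. ]
tab [129.9, 264.9] 0.61 [491.3 325.5  30. ]
cwasher [131.7, 237.0] 0.98 [556.3 335.8   0. ]
filter_can_mid [100.1, 269.7] 0.95 [482.7 387.8  31. ]
rect (527.5057373046875, 330.5892028808594) 97.67829132080078 52.93495178222656 3.2333030700683594 482
tab top-ish [486.8 318.2  42. ] [487.  318.9  40.3]
t 8.47 pos [508.   16.5 188.7] rot [ 3.1 -0.   0.4] yang -1.182 j6 1.08 F [-0.2 -0.7 -0.2] open 1.002
slide [ 0.1 -0.3  0. ] roll 0.1886
```

View pics/w4.png

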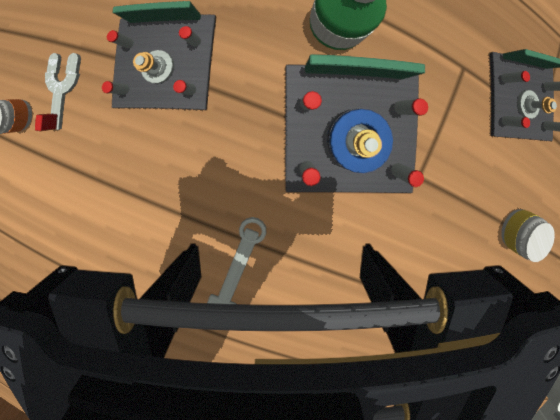

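The pulley is down on its seat at (360,140): top at 49.3 mm, level, centred at (591.7,-34.2) around the nut. The washer is at the left, at (60,75), with its tab at (46,122). I'll go above the tab with the fingers part-closed, because of the can.

Request:
{"name": "step_arm", "arguments": {
  "increments": [
    {"slide":[0.012,-0.058,0],"roll":0.04},
    {"slide":[0.024,-0.116,0],"roll":0.08},
    {"slide":[0.036,-0.174,0],"roll":0.12},
    {"slide":[0.048,-0.232,0],"roll":0.16},
    {"slide":[0.056,-0.289,0.01],"roll":0.19}
  ],
  "fingers": 0.4
}}

```text
t: 9.1
eef_pos: [450.3, 307.5, 178.5]
tcp_rot: [-3.141, -0.001, 0.197]
ft_force: [0.4, -0.7, -1.0]
opening: 0.527
grip_force: 0.0
```

Request:
{"name": "step_arm", "arguments": {
  "increments": [
    {"slide":[0,0,0],"roll":0}
  ]
}}

```text
t: 9.22
eef_pos: [448.9, 308.3, 177.4]
tcp_rot: [3.141, 0.001, 0.202]
ft_force: [-0.2, -1.1, -0.1]
opening: 0.433
grip_force: 0.0
```

```bash
cat > washer.py <<'E'
from h import *
np.set_printoptions(precision=2,suppress=True)
d=cam("wrist");save(d,"w5.png")
for k,z in(("bore",4),("tab",30),("cwasher",0),("filter_can_mid",31)):
    for m in mark_of("wrist",k)[:1]: print(k,np.round(m["uv"]),m["confidence"],world(d,m["uv"],z,True))
b,_=blobs(d,*RED,(0,0,560,420),80)
for c,a,s in b: print("red",np.round(c),a,zat(d,c,True))
V,U=np.nonzero(d["z_map"]>0)
P=np.array([world(d,(x,y),fish=True,depth=d["z_map"][y,x]) for x,y in zip(U,V)])
C=d["color"][V,U].astype(int)
near=np.hypot(P[:,0]-525,P[:,1]-328)<70
t=near&(P[:,2]>33)&(P[:,2]<46)&(C[:,0]>C[:,1]*2)&(P[:,1]<350)
print("tab top",t.sum(),np.median(P[t],0)); c,wh,a=cv2.minAreaRect(P[t][:,:2].astype(np.float32));print(c,wh,a)
grey=(C.max(1)-C.min(1)<45)&(C.max(1)>90)
w=near&(P[:,2]>3)&(P[:,2]<14)&grey
c,wh,a=cv2.minAreaRect(P[w][:,:2].astype(np.float32));print("washer",w.sum(),np.median(P[w],0),c,wh,a)
np.save("w.npy",P[w])
E
python3 washer.py; python3 -c "
from h import *
plan([488,319,150],.2+np.pi/2)"
```

```text
bore [273.  96.] 0.74 [546.96 336.51   4.  ]
tab [274. 159.] 0.88 [485.65 322.26  30.  ]
cwasher [275.  94.] 0.72 [549.78 334.51   0.  ]
filter_can_mid [203. 155.] 0.79 [476.63 391.93  31.  ]
red [ 3. 34.] 426 [576.25 594.55 117.74]
red [383.  57.] 134 [604.07 244.46  52.91]
red [458.  61.] 105 [627.54 167.28  53.07]
red [388. 115.] 137 [552.16 228.55  52.53]
red [462. 114.] 110 [575.62 150.93  52.42]
red [555. 124.] 105 [606.6   29.68  68.08]
red [276. 159.] 246 [487.23 320.23  41.07]
red [555. 184.] 98 [542.26   3.42  68.07]
red [  6. 255.] 1126 [356.71 580.59 119.5 ]
tab top 241 [487.36 320.14  40.88]
(486.9006042480469, 319.9533386230469) (18.898090362548828, 10.497920989990234) 11.706461906433105
washer 2046 [538.3  325.74   7.06] (530.8358764648438, 333.5771484375) (62.29247283935547, 94.6925277709961) 80.47679138183594
t 9.47 pos [450.3 304.4 178.7] rot [ 3.141 -0.     0.197] yang -1.374 j6 1.85 F [ 0.3 -0.7  0.3] open 0.399
slide [ 0.0399 -0.0069  0.0287] roll -0.0029
```

View pics/w5.png

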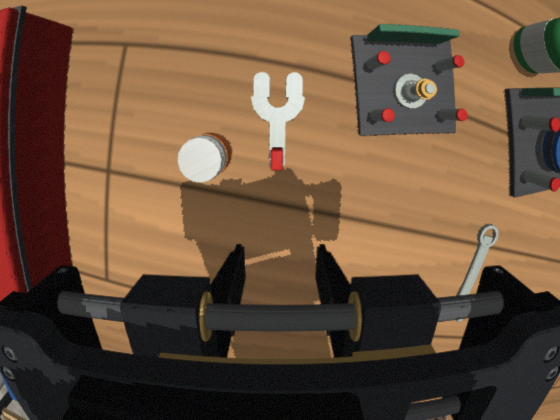

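The wrist view shows the washer at (278,105), prongs up, its tab at (276,159), and the can at (203,158) with room for part-open fingers. The tab centre is (487,320), yaw about 0.20.

Request:
{"name": "step_arm", "arguments": {
  "increments": [
    {"slide":[0.039,-0.008,0.03],"roll":0},
    {"slide":[0.039,-0.008,0.07],"roll":0},
    {"slide":[0.039,-0.008,0.11],"roll":0},
    {"slide":[0.039,-0.008,0.11],"roll":0},
    {"slide":[0.039,-0.008,0.11],"roll":0}
  ]
}}

```text
t: 10.1
eef_pos: [487.1, 320.7, 70.1]
tcp_rot: [-3.141, -0.002, 0.198]
ft_force: [0.1, -0.5, 0.6]
opening: 0.4
grip_force: 0.0
```

```bash
python3 -c "
from h import *
plan([487.1,320.1,12],.204+np.pi/2)"
```

```text
t 10.1 pos [487.1 320.7  70.1] rot [-3.141e+00 -2.000e-03  1.980e-01] yang -1.373 j6 1.84 F [ 0.1 -0.5  0.6] open 0.4
slide [-0.0002  0.0006  0.0581] roll -0.0062
```

Request:
{"name": "step_arm", "arguments": {
  "increments": [
    {"slide":[0,0,0.025],"roll":-0.006},
    {"slide":[0,0,0.045],"roll":-0.006},
    {"slide":[0,0,0.058],"roll":-0.006},
    {"slide":[0,0,0.058],"roll":-0.006}
  ]
}}

```text
t: 10.6
eef_pos: [486.4, 321.0, 11.1]
tcp_rot: [-3.142, -0.0, 0.205]
ft_force: [-0.6, -0.6, 0.0]
opening: 0.396
grip_force: 0.0
```

Request:
{"name": "step_arm", "arguments": {
  "increments": [
    {"slide":[0,0,0],"roll":0},
    {"slide":[0,0,0],"roll":0},
    {"slide":[0,0,0],"roll":0},
    {"slide":[0,0,0],"roll":0},
    {"slide":[0,0,0],"roll":0}
  ],
  "fingers": 0
}}

```text
t: 11.22
eef_pos: [486.3, 321.1, 11.1]
tcp_rot: [-3.142, -0.001, 0.205]
ft_force: [-0.5, -1.4, 5.6]
opening: 0.124
grip_force: 30.0
```

Request:
{"name": "step_arm", "arguments": {
  "increments": [
    {"slide":[0,0,-0.05],"roll":0},
    {"slide":[0,0,-0.1],"roll":0},
    {"slide":[-0.01,0.04,-0.12],"roll":-0.02},
    {"slide":[-0.02,0.09,-0.12],"roll":-0.05},
    {"slide":[-0.032,0.14,-0.12],"roll":-0.08}
  ]
}}

```text
t: 11.85
eef_pos: [483.0, 176.2, 130.9]
tcp_rot: [3.142, -0.0, 0.286]
ft_force: [0.3, 0.7, -1.3]
opening: 0.129
grip_force: 30.0
```

```bash
python3 -c "
from h import *
plan([478.7,-81.1,130],.389+np.pi/2)"
```

```text
t 11.85 pos [483.  176.2 130.9] rot [ 3.142 -0.     0.286] yang -1.284 j6 1.51 F [ 0.3  0.7 -1.3] open 0.129
slide [-0.0768  0.2456  0.0009] roll -0.1026
```

Request:
{"name": "step_arm", "arguments": {
  "increments": [
    {"slide":[-0.017,0.055,0],"roll":-0.025},
    {"slide":[-0.034,0.11,0],"roll":-0.05},
    {"slide":[-0.051,0.165,0],"roll":-0.075},
    {"slide":[-0.066,0.21,0],"roll":-0.1},
    {"slide":[-0.077,0.245,0],"roll":-0.103}
  ]
}}

```text
t: 12.48
eef_pos: [477.8, -81.2, 130.6]
tcp_rot: [-3.141, 0.0, 0.387]
ft_force: [0.5, -0.3, -2.3]
opening: 0.124
grip_force: 30.0
```

Request:
{"name": "step_arm", "arguments": {
  "increments": [
    {"slide":[0,0,0],"roll":0},
    {"slide":[0,0,0],"roll":0}
  ]
}}

```text
t: 12.72
eef_pos: [477.9, -79.0, 130.6]
tcp_rot: [-3.141, 0.0, 0.387]
ft_force: [-0.3, 0.1, -0.5]
opening: 0.122
grip_force: 30.0
```

```bash
cat > w6.py <<'E'
from h import *
import sys
np.set_printoptions(precision=2,suppress=True)
plan([478.7,-81.1,63.6],.389+np.pi/2)
s=state();R=Rt.from_euler("xyz",s["tcp_rot"]).as_matrix()
d,P=caps();save(d,sys.argv[1])
V,U=np.nonzero(d["z_map"]>0)
P=np.array([world(d,(x,y),fish=True,depth=d["z_map"][y,x]) for x,y in zip(U,V)])
C=d["color"][V,U].astype(int)
L=(P-s["eef_pos"])@R
w=(L[:,0]>20)&(L[:,0]<95)&(abs(L[:,1])<40)&(L[:,2]>-4)&(L[:,2]<16)&(C.max(1)-C.min(1)<45)
L=L[w];print(len(L),"z",np.percentile(L[:,2],[5,50,95]))
from scipy.optimize import minimize
r=L[(L[:,0]<66)&(L[:,0]>38)]
f=lambda c:(lambda q:np.sum(np.maximum(q-27,0)**2+np.maximum(11-q,0)**2))(np.hypot(r[:,0]-c[0],r[:,1]-c[1]))
print("bore in tool",minimize(f,[62,0],method="Nelder-Mead").x,"xmax",np.percentile(L[:,0],99.7))
for x0 in(75,80,85):
    k=L[abs(L[:,0]-x0)<2.5][:,1]; print(x0,[k[k<0].min(),k[k<0].max(),k[k>0].min(),k[k>0].max()] if len(k) else None)
A=np.c_[L[:,:2],np.ones(len(L))];print("tilt",np.linalg.lstsq(A,L[:,2],rcond=None)[0])
E
python3 w6.py w6.png
```

```text
t 12.72 pos [477.9 -79.  130.6] rot [-3.14  0.    0.39] yang -1.183 j6 0.88 F [-0.3  0.1 -0.5] open 0.122
slide [-0.    0.    0.07] roll -0.0016
cap [211.  13.] 350 [606.   26.8  69. ] [606.3  27.2  67.8]
cap [356.  14.] 345 [644.9 -68.3  69. ] [645.4 -68.4  67.9]
cap [78. 22.] 122 [574.  136.2  69. ] [575.4 148.8  53.3]
cap [16. 35.] 82 [552.2 208.8  69. ] [552.2 226.5  53. ]
cap [510.  48.] 104 [ 693.  -197.6   69. ] [ 703.  -208.4   52.4]
cap [211. 106.] 399 [542.    0.5  69. ] [542.    0.7  68. ]
cap [356. 106.] 389 [580.9 -94.3  69. ] [581.  -94.5  68.1]
cap [280. 285.] 762 [430.3 -97.7  69. ] [479.  -78.  160.4]
6932 z [3.11 4.16 5.38]
bore in tool [61.61 -0.02] xmax 87.2189827967965
75 [np.float64(-25.1605139631617), np.float64(-8.840362176704057), np.float64(7.9065818748034715), np.float64(24.562692767849413)]
80 [np.float64(-25.457129137189018), np.float64(-9.014309950275427), np.float64(7.943621351708909), np.float64(24.431135707821994)]
85 [np.float64(-24.896430853474584), np.float64(-9.566318229955023), np.float64(8.61667172618008), np.float64(23.71797371244698)]
tilt [0.   0.   4.09]
```

View pics/w6.png

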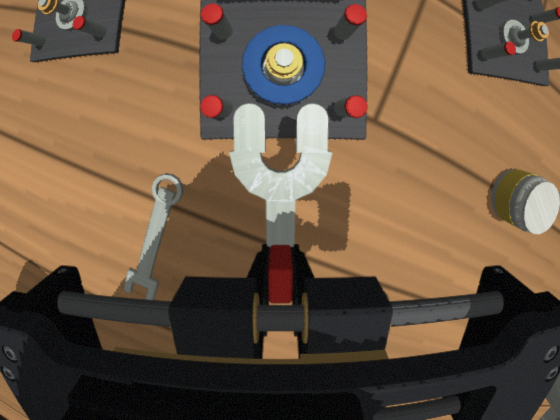

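The washer is held straight, prongs at (249,125) and (312,125), with the pulley and nut ahead at (283,62). It needs about +2 mm tool y and about 60 mm forward. I'll go down to 52.5 mm underside first.

Request:
{"name": "step_arm", "arguments": {
  "increments": [
    {"slide":[0,0.002,0.025],"roll":0},
    {"slide":[0,0.002,0.05],"roll":0},
    {"slide":[0,0.002,0.067],"roll":0},
    {"slide":[0,0.002,0.067],"roll":0},
    {"slide":[0,0.002,0.067],"roll":0}
  ]
}}

```text
t: 13.4
eef_pos: [479.2, -80.7, 64.2]
tcp_rot: [3.141, -0.0, 0.389]
ft_force: [-0.3, -0.2, -1.4]
opening: 0.126
grip_force: 30.0
```

```bash
python3 - <<'E'
from h import *
np.set_printoptions(precision=4,suppress=True)
d,P=caps()
plan([535.8,-57.6,63.6],.39+np.pi/2)
# nut in the tool frame
s=state();R=Rt.from_euler("xyz",s["tcp_rot"]).as_matrix()
h=cv2.cvtColor(d["color"],cv2.COLOR_RGB2HSV);m=cv2.inRange(h,(15,90,90),(32,255,255))
V,U=np.nonzero((m>0)&(d["z_map"]>0))
P=np.array([world(d,(x,y),fish=True,depth=d["z_map"][y,x]) for x,y in zip(U,V)])
L=((P-s["eef_pos"])@R)[(np.hypot(P[:,0]-592,P[:,1]+35)<20)&(P[:,2]>55)]
print(len(L),L.min(0),L.max(0))
E
python3 w6.py w7.png | tail -6
```

```text
cap [28.  6.] 145 [573.3 131.3  69. ] [575.1 148.6  53.3]
cap [557.  37.] 76 [ 688.8 -191.6   69. ] [ 702.6 -206.3   52.1]
cap [182. 104.] 731 [542.1   0.1  69. ] [542.1   0.4  68.1]
cap [381. 104.] 717 [580.8 -94.1  69. ] [581.  -94.5  67.6]
cap [280. 285.] 805 [467.4 -85.   69. ] [480.8 -79.5  94.4]
t 13.45 pos [479.4 -80.9  64.4] rot [ 3.141 -0.001  0.389] yang -1.182 j6 0.88 F [ 0.9  0.3 -1.6] open 0.126
slide [ 0.0611 -0.0001  0.0009] roll -0.0015
1397 [107.77   -13.1147 -13.8566] [131.3441  12.7734   2.2627]
6947 z [3.09 4.16 5.38]
bore in tool [61.64 -0.02] xmax 87.2180630048474
75 [np.float64(-25.208192280011456), np.float64(-8.918472997919835), np.float64(7.883671190241492), np.float64(24.511769265189965)]
80 [np.float64(-25.652467978247607), np.float64(-8.990245135115018), np.float64(7.9489171873300055), np.float64(24.269002823228952)]
85 [np.float64(-25.06463240176959), np.float64(-9.591366947789698), np.float64(8.546831053604205), np.float64(23.76170891939479)]
tilt [ 0.   -0.    4.05]
```

Nut and gap agree laterally within 0.3 mm. Sliding in about 60 mm, 1 mm lower.

Request:
{"name": "step_arm", "arguments": {
  "increments": [
    {"slide":[0.004,0,0.001],"roll":0},
    {"slide":[0.01,0,0.001],"roll":0},
    {"slide":[0.018,0,0.001],"roll":0},
    {"slide":[0.024,0,0.001],"roll":0},
    {"slide":[0.03,0,0.001],"roll":0}
  ]
}}

```text
t: 14.12
eef_pos: [507.2, -69.6, 62.6]
tcp_rot: [3.142, 0.0, 0.388]
ft_force: [-0.6, 0.0, -0.7]
opening: 0.125
grip_force: 30.0
```

Request:
{"name": "step_arm", "arguments": {
  "increments": [
    {"slide":[0.006,0,0],"roll":0},
    {"slide":[0.012,0,0],"roll":0},
    {"slide":[0.018,0,0],"roll":0},
    {"slide":[0.024,0,0],"roll":0},
    {"slide":[0.03,0,0],"roll":0}
  ]
}}

```text
t: 14.75
eef_pos: [534.8, -58.4, 62.7]
tcp_rot: [3.142, 0.0, 0.388]
ft_force: [-0.7, 0.6, -1.0]
opening: 0.126
grip_force: 30.0
```

Run:
```python
from h import *
np.set_printoptions(precision=4,suppress=True)
plan([535.8,-57.6,63.6],.39+np.pi/2)
s=state();R=Rt.from_euler("xyz",s["tcp_rot"]).as_matrix()
d=cam("wrist")
h=cv2.cvtColor(d["color"],cv2.COLOR_RGB2HSV);m=cv2.inRange(h,(15,90,90),(32,255,255))
V,U=np.nonzero((m>0)&(d["z_map"]>0))
P=np.array([world(d,(x,y),fish=True,depth=d["z_map"][y,x]) for x,y in zip(U,V)])
L=((P-s["eef_pos"])@R)[(np.hypot(P[:,0]-592,P[:,1]+35)<20)&(P[:,2]>55)]
print(len(L),L.min(0),L.max(0))
im=cv2.resize(d["color"][80:300,170:390],(600,600),interpolation=cv2.INTER_CUBIC);cv2.imwrite("pics/w8.png",im[:,:,::-1])
```

```text
t 14.75 pos [534.8 -58.4  62.7] rot [3.142 0.    0.388] yang -1.183 j6 0.95 F [-0.7  0.6 -1. ] open 0.126
slide [ 0.0012 -0.0004 -0.0009] roll -0.0022
1388 [ 48.5139 -12.9766 -15.2805] [74.0808 12.2473  4.9053]
```

View pics/w8.png

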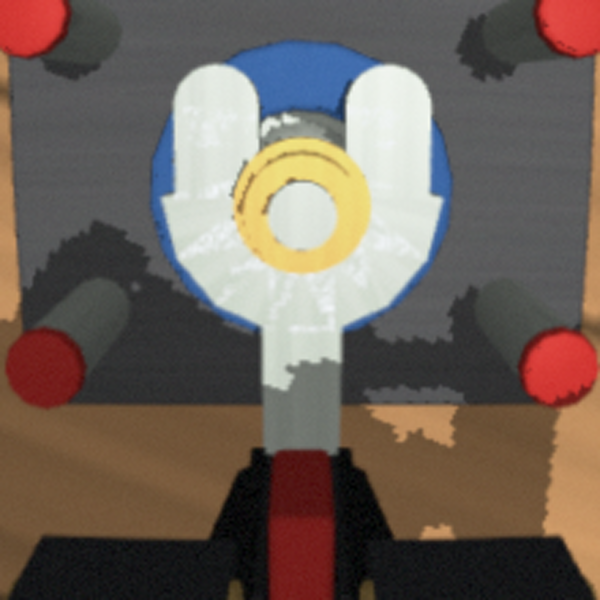

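The crop shows the nut at (302,205), centred over the washer's bore and lying between pulley and nut; bore and stud axes agree within 1 mm. Lowering onto the pulley and releasing.

Request:
{"name": "step_arm", "arguments": {
  "increments": [
    {"slide":[0,0,0.0008],"roll":0},
    {"slide":[0,0,0.0016],"roll":0},
    {"slide":[0,0,0.0016],"roll":0}
  ]
}}

```text
t: 15.18
eef_pos: [534.3, -58.6, 61.2]
tcp_rot: [3.142, 0.0, 0.388]
ft_force: [-1.2, 0.3, -0.3]
opening: 0.124
grip_force: 30.0
```

Request:
{"name": "step_arm", "arguments": {
  "increments": [
    {"slide":[0,0,0],"roll":0},
    {"slide":[0,0,0],"roll":0},
    {"slide":[0,0,0],"roll":0},
    {"slide":[0,0,0],"roll":0},
    {"slide":[0,0,0],"roll":0}
  ],
  "fingers": 0.4
}}

```text
t: 15.8
eef_pos: [534.5, -58.5, 61.1]
tcp_rot: [3.141, 0.0, 0.388]
ft_force: [-0.2, 0.5, -0.1]
opening: 0.399
grip_force: 0.0
```

Request:
{"name": "step_arm", "arguments": {
  "increments": [
    {"slide":[0,0,-0.02],"roll":0},
    {"slide":[0,0,-0.05],"roll":0},
    {"slide":[0,0,-0.09],"roll":0},
    {"slide":[-0.04,0,-0.11],"roll":0},
    {"slide":[-0.05,0,-0.11],"roll":0}
  ]
}}

```text
t: 16.42
eef_pos: [487.3, -77.8, 172.4]
tcp_rot: [3.14, -0.002, 0.387]
ft_force: [-0.3, 0.3, -0.4]
opening: 0.397
grip_force: 0.0
```

Run:
```python
from h import *
np.set_printoptions(precision=3,suppress=True)
d=cam("wrist")
V,U=np.nonzero(d["z_map"]>0)
P=np.array([world(d,(x,y),fish=True,depth=d["z_map"][y,x]) for x,y in zip(U,V)]);C=d["color"][V,U].astype(int)
a=.389;X=(P[:,0]-592)*np.cos(a)+(P[:,1]+34.7)*np.sin(a);Y=-(P[:,0]-592)*np.sin(a)+(P[:,1]+34.7)*np.cos(a)
w=(X>-75)&(X<28)&(abs(Y)<27)&(P[:,2]>54)&(P[:,2]<61)&(C.max(1)-C.min(1)<45)&(np.hypot(X,Y)>14)
A=np.c_[X[w],Y[w],np.ones(w.sum())];print("plane",w.sum(),np.linalg.lstsq(A,P[w,2],rcond=None)[0],"xmax",np.percentile(X[w],99.7))
b=(C[:,2]>C[:,0]*1.5)&(np.hypot(X,Y)<36)&(P[:,2]>40);print("pulley top",np.median(P[b,2]))
n=(C[:,0]>C[:,2]*1.6)&(np.hypot(X,Y)<18)&(P[:,2]>61);print("nut",X[n].min(),X[n].max(),Y[n].min(),Y[n].max())
im=cv2.resize(d["color"][20:320,130:430],(600,600),interpolation=cv2.INTER_CUBIC);cv2.imwrite("pics/w9.png",im[:,:,::-1])
```

```text
plane 2646 [-0.002  0.    57.04 ] xmax 24.858236147589235
pulley top 48.881199623279315
nut -13.44554108277501 11.764250792954394 -11.44261130902362 12.721329311469294
```

View pics/w9.png

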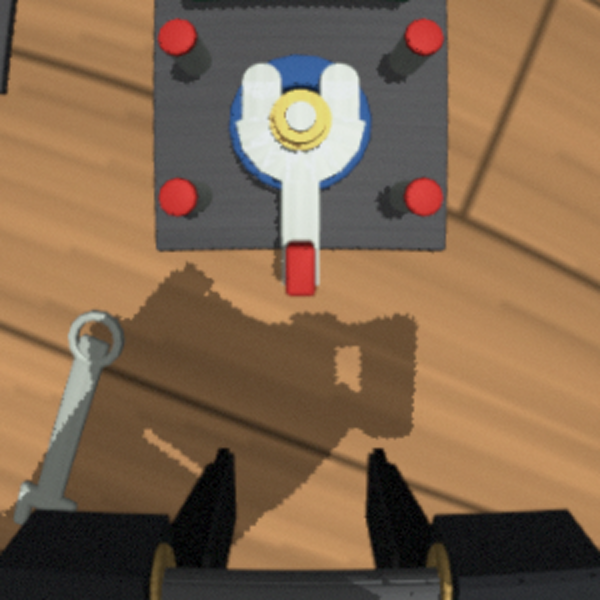

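The last picture shows the washer flat on the pulley, with its top 8 mm above the pulley's and no tilt. The nut at (301,117) is centred over the bore and the gripper is clear. Handing in.

```bash
python3 -c "
from h import *
print(env.job_done())"
```

```text
the job is handed in; nothing more can be done
None
```

The pulley sits flat on the largest fixture's seat, and the C-washer lies flat on it, centred on the stud under the nut and let go; the job was handed in at about 16.5 s, with no verdict shown.

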